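Start the vial warmer for the blue-capped vial

TASK

Start the vial warmer for the blue-capped vial: press the near end of the red rocker down to switch the power on, then press the grey key in front of the well that holds the blue-capped vial fully in, then press the green start key fully in, keep it there for about two seconds and let it come up again. Press no other key and nothing out of turn, pick nothing up, and leave the vials and the things round the warmer where they are.

Things in the scene. Friction and masses are not known exactly. Their poses are not given: they have to be found in the camera images.
- warmer: vial warmer: low white case 188 (x) x 238 (y) mm, fixed; origin under its centre, x to its back (away from the robot, yaw within 0.35), y left. Level top 45 mm up with all controls, 20 mm or more apart, for a closed fingertip from above. Rows: x=+55 wells at y=+60, 0, -60, vials 25 mm above the top; x=0 a grey key before each well; x=-55 red rocker y=+60, display y=0, green start key y=-60
- well_left (a point): centre of the floor of the left well (round, 30 mm wide, floor 20 mm above the worktop), at warmer x = +55, y = +60 mm
- well_middle (a point): centre of the floor of the middle well (round, 30 mm wide, floor 20 mm above the worktop), at warmer x = +55, y = 0 mm
- well_right (a point): centre of the floor of the right well (round, 30 mm wide, floor 20 mm above the worktop), at warmer x = +55, y = -60 mm
- key_left_top (a point): centre of the top face of the left program key, which is in front of the left well: grey, 24 (x) x 26 (y) mm, top 10 mm above the case top when up and 4 mm when fully in; moves with the key
- key_left (a joint): travel of the left program key in m: 0 up (start), 0.006 fully in. It resists with about 2.5 N and stays where it is pushed; it cannot be brought up again
- key_middle_top (a point): centre of the top face of the middle program key, which is in front of the middle well: grey, 24 (x) x 26 (y) mm, top 10 mm above the case top when up and 4 mm when fully in; moves with the key
- key_middle (a joint): travel of the middle program key in m: 0 up (start), 0.006 fully in. It resists with about 2.5 N and stays where it is pushed; it cannot be brought up again
- key_right_top (a point): centre of the top face of the right program key, which is in front of the right well: grey, 24 (x) x 26 (y) mm, top 10 mm above the case top when up and 4 mm when fully in; moves with the key
- key_right (a joint): travel of the right program key in m: 0 up (start), 0.006 fully in. It resists with about 2.5 N and stays where it is pushed; it cannot be brought up again
- rocker (a joint): power rocker, rad: 0 off (near end up), 0.34 on (near half level, far end up). It turns about the warmer's y axis with a resistance of about 2 N at its end and stays where it is left
- rocker_on_end (a point): top of the red rocker's near (robot side) half, which has a white line: 17 mm in front of the pivot and 12 mm above the case top when off. Pressed straight down 6 mm it is on, that half then lying level 6 mm above the case top. Each half is 24 (x) x 26 (y) mm; pivot at warmer x = -55, y = +60 mm. The point moves with the rocker
- start (a joint): travel of the start key in m: 0 up, 0.006 fully in; a spring (1 N at the top, 4 N fully in) brings it up again
- start_top (a point): centre of the top face of the round green start key, 28 mm across, top 11 mm above the case top when up, 5 mm when fully in; moves with the key
- vial_1: glass vial with a red cap, 23 mm across, 50 mm tall, loose and upright in one of the three wells (which one varies); origin at the centre of its underside
- vial_2: glass vial with a blue cap, 23 mm across, 50 mm tall, loose and upright in one of the three wells (which one varies); origin at the centre of its underside
- vial_4: glass vial with a green cap, 23 mm across, 50 mm tall, loose and upright in one of the three wells (which one varies); origin at the centre of its underside
- surgical_tape: beige roll of tape lying flat at the left of the warmer, 59 x 58 x 25 mm, bystander; origin at the centre of its underside
- vial_box: small white and blue carton at the right of the warmer, 60 x 34 x 20 mm, bystander; origin at the centre of its underside
- tape_clear: clear roll of tape lying flat at the left of the warmer, 47 x 46 x 18 mm, bystander; origin at the centre of its underside
- syringe_d: capped syringe lying at the right of the warmer, 17 x 104 x 8 mm, bystander; origin at the centre of its underside

How it is judged:
By the outcome, as a careful person would: the job done as asked, in the order asked, and still so for the second after the job is handed in, with the robot touching nothing.
It also fails if it takes over 42 s, if anything falls off the work surface, if the arm or the gripper's body presses on something with over 40 N, if the wrist force passes 120 N, or if a joint passes its speed limit or range.

ROBOT

A 6-joint arm with a two-finger parallel gripper is mounted at the origin on a cart in front of the work surface, level with it; the furniture and walls round the work are solid. World frame = base frame: x ahead of the robot, y to its left, z up, the work surface at z = 0. Lengths are in m, angles in rad, forces in N, time in s.
With the tool pointing down it reaches from about 0.325 to 0.875 m from the base axis. Payload 4.4 kg.
Tool frame: the origin (TCP) lies at the very end of the fingers, on their centre line; the grasp point (between the pads) lies 19 mm behind it; z points along the fingers, y is the line along which they close (so a half turn about z gives the same grasp; the last joint's range is limited). The gripper opens to 85 mm and grips with 20 to 120 N. Pads are 22 mm wide; open, the fingers measure 114 mm over their backs; the gripper's body (76 mm by 85 mm) begins 54 mm behind the grasp point. The pads swing forward as they close: fully open they stand 13 mm farther back than shut.
Start: joints at [-1.327, 0.207, 1.542, -0, 1.393, -0.15], TCP at [0.221, -0.531, 0.231] pointing down, gripper open.
Joint ranges: [-2.73, 2.73], [-0.86, 2.22], [0.23, 2.46], [-1.11, 4.25], [0.08, 2.63], [-2.82, 2.82]. Speed limits (rad/s): [2.79, 2.79, 3.14, 3.14, 3.14, 3.14].

INTERFACE

Orientations are given as a unit quaternion [x, y, z, w].
In Python, from rig import env gives the robot as it stands.
- The arm moves only by the tool move_arm, never from a script. Its arguments are lists of equal length, an entry for each row: "delta_rot": the turn, a rotation vector about the world's x, y, z in rad, a list of three; "slide": the shift along the world's x, y, z in cm, a list of three; "fingers": the closure, from 0 (fully open) to 1 (shut). In form: {"delta_rot": [[wx, wy, wz], ...], "slide": [[x, y, z], ...], "fingers": [fingers, ...]}. A call has 1 to 5 rows; each row is the pose to reach, as a shift and turn from the pose commanded when the call began; what a row does not reach only later rows make up. A row lasts 1/12 s, in which the tool goes at most 41.7 mm and 7.16 degrees, less where a joint would pass 70% of its speed; a pose out of reach is approached as far as the arm can. A call with a gripper value outside its range is refused whole. The fingers move at their own pace and stop on an object; "newtons" is the grip in N (left out, the last holds). Time passes only in rows, so rows that repeat a pose let the fingers close. It gives the time, the measured TCP pose, the force, the opening and the grip force at its end, in the units of the state.
- env.observe(): the state, without advancing time (a new reading comes with each control period).
- env.snapshot(name): name is "scene" or "top"; returns a dict with "image" (384x512x3 uint8, red, green, blue), "depth" (384x512 float32, m along the optical axis (not along the pixel's ray), 0 where there is no reading), "intrinsics" (3x3 intrinsics, pixels), "rvec" (rotation vector, rad) and "tvec" (3), from world to camera coordinates, as OpenCV has them. Camera axes: x right, y down, z forward; pixel columns grow to the right and rows downward; lengths in m; the calibration is good to about 2 mm. A picture is of the moment at which its call begins.
- env.job_done(): hands the job in; it is judged then, once.
The state is a dict: "clock": time; "joint_pos": joint angles; "joint_velocities": joint speeds; "joint_efforts": joint torques, N m; "tool_pos": TCP position; "tcp_rot": TCP orientation; "wrist_force": force on the tool from outside, world axes, zero at the start; "wrist_torque": the same for the moment, N m; "finger_gap": opening from 0.0 (shut) to 1.0 (fully open); "finger_force": force on a finger pad.
Only numpy, scipy, OpenCV 4.12 (cv2) and the standard library are available. Lean on these libraries where they do the work, as an engineer would, in place of code of your own. Each camera call takes 0.05 s, during which the arm holds its last target. There are 200 camera calls.

## Working session

There is one attempt and no reset: what is moved stays moved. The work goes in short steps, Python scripts to look and compute and a tool call to move; the robot and the scene stay as the last step left them, time stands still between calls to the robot, and variables do not carry over. Pictures are saved under pics/ and viewed, at most 10 in all, crops included, and the job is handed in when it is done.

Besides the shell and the picture viewer there is one more tool, called after "Emit:" as a command line: name --argument value ..., lists and objects as JSON in quotes. move_arm: Moves the arm, as the interface text tells. Its arguments: {"type":"object","properties":{"delta_rot":{"type":"array","items":{"type":"array","items":{"type":"number"}}},"slide":{"type":"array","items":{"type":"array","items":{"type":"number"}}},"fingers":{"type":"array","items":{"type":"number"}},"newtons":{"type":"number"}},"required":["delta_rot","slide","fingers"]}

```bash
mkdir -p pics
cat > h.py <<'E'
from rig import env
import numpy as np, cv2
def snap(n,f=None):
    s=env.snapshot(n)
    if f: cv2.imwrite('pics/'+f,s['image'][:,:,::-1])
    return s
def ray(s,uv,z):
    R,_=cv2.Rodrigues(np.array(s['rvec'],float)); t=np.array(s['tvec'],float).ravel()
    d=R.T@np.linalg.inv(s['intrinsics'])@np.array([uv[0],uv[1],1.]); c=-R.T@t
    return c+d*(z-c[2])/d[2]
def pt(s,uv):
    R,_=cv2.Rodrigues(np.array(s['rvec'],float)); t=np.array(s['tvec'],float).ravel()
    d=s['depth'][int(uv[1]),int(uv[0])]
    return R.T@(np.linalg.inv(s['intrinsics'])@np.array([uv[0],uv[1],1.])*d-t)
def blobs(s,lo,hi,amin=30):
    h=cv2.cvtColor(s['image'],cv2.COLOR_RGB2HSV); m=cv2.inRange(h,lo,hi)
    n,l,st,c=cv2.connectedComponentsWithStats(m)
    return [(c[i].round(1),st[i,4]) for i in range(1,n) if st[i,4]>=amin]
E
python3 - <<'E'
from h import *
for n in('top','scene'):
    s=snap(n,n+'1.png')
    for nm,lo,hi in(('red',(0,120,80),(8,255,255)),('red2',(172,120,80),(180,255,255)),('green',(40,90,50),(90,255,255)),('blue',(95,110,50),(130,255,255))):
        for c,a in blobs(s,lo,hi): print(n,nm,c,a,pt(s,c).round(3))
print(env.observe())
E
```

```text
top red [302.1  57.2] 74 [ 0.775 -0.104  0.061]
top red [412.2 116.6] 261 [ 0.658 -0.328  0.034]
top red [191.6 164.8] 57 [0.564 0.116 0.071]
top red [209.2 220.3] 378 [0.459 0.086 0.046]
top green [420.8  72.8] 58 [ 0.75  -0.353  0.031]
top green [251.8 146.6] 48 [0.597 0.001 0.07 ]
top green [268.5 201.7] 157 [ 0.491 -0.029  0.056]
top green [238.9 211.1] 179 [0.475 0.028 0.047]
top blue [  6.9 102.7] 361 [0.643 0.38  0.24 ]
top blue [35.9 72.7] 30 [0.728 0.385 0.129]
top blue [ 57.9 140.2] 1487 [0.61  0.355 0.104]
top blue [221.9 155.6] 50 [0.581 0.058 0.072]
scene red [301.6 101.9] 106 [ 0.678 -0.348  0.014]
scene red [192.6 208.1] 44 [0.564 0.118 0.068]
scene red [247.1 236.5] 364 [0.458 0.087 0.049]
scene green [275.6 193.4] 140 [ 0.488 -0.024  0.056]
scene green [261.7 215.6] 194 [0.475 0.029 0.046]
scene blue [324.5   7.9] 250 [ 0.758 -0.517  0.173]
scene blue [413.8   1.8] 102 [ 0.761 -1.043  0.026]
scene blue [209.5 187.5] 31 [0.579 0.06  0.069]
scene blue [ 20.7 214. ] 136 [0.591 0.379 0.237]
scene blue [ 33.6 271. ] 313 [0.558 0.402 0.167]
scene blue [ 75.4 283.1] 548 [0.548 0.361 0.106]
{'clock': 0.1, 'joint_pos': array([-1.32753605e+00,  2.07341837e-01,  1.54283103e+00,  1.01155664e-05,
        1.39345672e+00, -1.50481755e-01]), 'joint_velocities': array([-8.94719698e-04, -2.14363164e-03, -4.55142906e-03,  5.11092844e-04,
        1.53162131e-03, -8.09807475e-05]), 'joint_efforts': array([-7.78118483e-04, -3.84096766e+01, -2.92549181e+01, -2.54840361e-04,
        4.90020378e-03,  5.39678254e-06]), 'tool_pos': array([ 0.22043428, -0.53033601,  0.23022839]), 'tcp_rot': array([ 9.80683080e-01,  1.95600767e-01, -4.22567738e-05, -1.01760176e-03]), 'wrist_force': array([ 0.25557683, -0.22115498,  0.56198601]), 'wrist_torque': array([-0.01584041, -0.00340139,  0.01583315]), 'finger_force': 0.0, 'finger_gap': 1.0006192401929506}
```

View pics/top1.png

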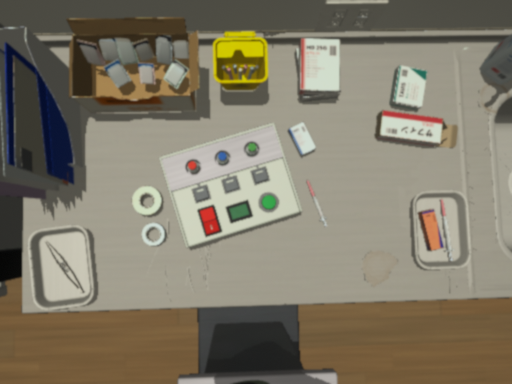

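View pics/scene1.png

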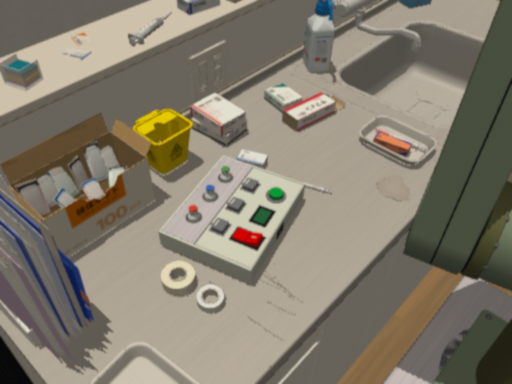

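The warmer is rotated about +0.28 rad. In the top view the red cap is at (192,165), blue at (222,156) and green at (252,147), so blue is in the middle well. The rocker is at (209,220), the start key at (268,202) and the grey keys are at (201,193), (231,184) and (261,175). I'll fit the pose from both views next.

Run:
```python
from h import *
# model xy(mm), z, top uv, scene uv ; start/caps/rocker
F=[((55,60),.07,(191.6,164.8),(192.6,208.1)),((55,0),.07,(221.9,155.6),(209.5,187.5)),((55,-60),.07,(251.8,146.6),None),
((-55,-60),.056,(268.5,201.7),(275.6,193.4)),((-55,0),.046,(238.9,211.1),(261.7,215.6)),((-55,60),.051,(209.2,220.3),(247.1,236.5))]
S={n:snap(n) for n in('top','scene')}
def fit(M,P):
    M=np.array(M)/1e3;P=np.array(P);m=M.mean(0);p=P.mean(0);a=M-m;b=P-p
    y=np.arctan2((a[:,0]*b[:,1]-a[:,1]*b[:,0]).sum(),(a*b).sum())
    R=np.array([[np.cos(y),-np.sin(y)],[np.sin(y),np.cos(y)]]);t=p-R@m
    return y,R,t,((P-(M@R.T+t))*1e3).round(1)
def tri(a,b):
    Pm=[S[n]['intrinsics']@np.c_[cv2.Rodrigues(np.array(S[n]['rvec'],float))[0],np.ravel(S[n]['tvec'])] for n in('top','scene')]
    X=cv2.triangulatePoints(*Pm,np.array(a,float),np.array(b,float)).ravel();return X[:3]/X[3]
for f in F:
    if f[3]: print('tri',f[0],tri(f[2],f[3]).round(4))
allM,allP=[],[]
for k,n in((2,'top'),(3,'scene')):
    g=[f for f in F if f[k]]
    P=[ray(S[n],f[k],f[1])[:2] for f in g]; allM+=[f[0] for f in g];allP+=P
    y,R,t,r=fit([f[0] for f in g],P); print(n,y,t.round(4),r.tolist())
y,R,t,r=fit(allM,allP);print('all',y,t.round(4),r.tolist())
for nm,q in(('rock',(-72,60)),('rock_end',(-76,60)),('key',(0,0)),('start',(-55,-60))): print(nm,(R@np.array(q)/1e3+t).round(4))
for n in S:  # key check
    for c,a in blobs(S[n],(0,0,60),(180,60,140),60):
        X=ray(S[n],c,.055); 
        if a<400 and np.hypot(*(X[:2]-t))<.09: print(n,'grey',c,a,(R.T@(X[:2]-t)*1e3).round(1))
```

```text
tri (55, 60) [0.5649 0.1166 0.0667]
tri (55, 0) [0.5815 0.0584 0.0665]
tri (-55, -60) [ 0.492  -0.0296  0.0493]
tri (-55, 0) [0.4753 0.0285 0.0449]
tri (-55, 60) [0.4586 0.0862 0.0487]
top 0.27677514863148794 [0.528  0.0434] [[0.1, 0.2], [0.2, -0.1], [-0.0, -0.0], [-0.1, 0.0], [-0.0, -0.1], [-0.1, -0.1]]
scene 0.2740613414990364 [0.5261 0.0458] [[-0.4, -0.1], [-0.3, 0.0], [-1.4, 2.7], [1.7, -1.5], [0.4, -1.1]]
all 0.2747205848071522 [0.5271 0.0445] [[0.8, -0.8], [1.0, -1.1], [0.9, -1.0], [0.9, -1.2], [0.8, -1.3], [0.6, -1.3], [-1.4, 1.3], [-1.2, 1.3], [-2.5, 4.0], [0.7, -0.2], [-0.6, 0.3]]
rock [0.4416 0.0827]
rock_end [0.4377 0.0816]
key [0.5271 0.0445]
start [ 0.4905 -0.0282]
top grey [251.2 149.8] 111 [ 52.3 -59.5]
top grey [222.4 158.2] 109 [52.8 -1. ]
top grey [193.8 167.5] 91 [51.6 57.2]
top grey [259.9 175.5] 199 [ -0.8 -60.7]
top grey [230.6 184.4] 193 [-0.7 -1.2]
top grey [201.1 193.8] 197 [-1.4 58.5]
top grey [268.2 202.2] 110 [-55.2 -60.6]
top grey [238.9 210.8] 167 [-54.3  -1.5]
scene grey [225.7 177. ] 108 [ 49.5 -51.8]
scene grey [250.2 185.8] 168 [ -4.  -52.3]
scene grey [210.6 196. ] 113 [49.1  7.4]
scene grey [275.4 198.2] 79 [-61.  -44.6]
scene grey [235.8 205.5] 187 [-4.4  6.9]
scene grey [261.4 215.6] 89 [-57.2   7.5]
scene grey [194.1 216.9] 117 [48.5 67.3]
scene grey [220.  226.9] 205 [-4.5 66.2]
```

Emit:
move_arm --delta_rot '[[0, 0, -0.03], [0, 0, -0.06], [0, 0, -0.09], [0, 0, -0.12], [0, 0, -0.12]]' --slide '[[1.35, 3.76, 0], [2.7, 7.5, 0], [4.05, 11.3, 0], [5.4, 15, 0], [6.75, 18.8, 0]]' --fingers '[1, 1, 1, 1, 1]'

```text
clock: 0.62
tool_pos: [0.2882, -0.3412, 0.2309]
tcp_rot: [0.991, 0.136, 0.0, -0.0]
wrist_force: [1.2, -0.4, -0.7]
finger_gap: 0.296
finger_force: 0.0
```

Emit:
move_arm --delta_rot '[[0, 0, 0], [0, 0, 0], [0, 0, 0], [0, 0, 0], [0, 0, 0]]' --slide '[[1.35, 3.76, 0], [2.7, 7.5, 0], [4.05, 11.3, 0], [5.4, 15, 0], [6.75, 18.8, 0]]' --fingers '[1, 1, 1, 1, 1]'

```text
clock: 1.03
tool_pos: [0.3557, -0.1532, 0.2314]
tcp_rot: [0.991, 0.136, 0.0, 0.0]
wrist_force: [-0.2, -0.5, 0.2]
finger_gap: -0.003
finger_force: 0.0
```

Emit:
move_arm --delta_rot '[[0, 0, 0], [0, 0, 0], [0, 0, 0], [0, 0, 0], [0, 0, 0]]' --slide '[[1.35, 3.76, 0], [2.7, 7.5, 0], [4.05, 11.3, -1], [5.4, 15, -2], [6.75, 18.8, -4]]' --fingers '[1, 1, 1, 1, 1]'

```text
clock: 1.45
tool_pos: [0.424, 0.0322, 0.1943]
tcp_rot: [0.991, 0.137, 0.003, 0.001]
wrist_force: [1.8, -0.4, -0.3]
finger_gap: -0.001
finger_force: 0.0
```

Emit:
move_arm --delta_rot '[[0, 0, 0], [0, 0, 0], [0, 0, 0], [0, 0, 0], [0, 0, 0]]' --slide '[[0.9, 2.5, -2], [1.7, 4.8, -4], [1.7, 4.8, -8], [1.7, 4.8, -11.5], [1.7, 4.8, -11.5]]' --fingers '[1, 1, 1, 1, 1]'

```text
clock: 1.87
tool_pos: [0.4322, 0.0789, 0.0712]
tcp_rot: [0.991, 0.137, -0.008, -0.001]
wrist_force: [-1.4, -1.0, -0.9]
finger_gap: 0.003
finger_force: 0.0
```

Run:
```python
from h import *
s=snap('scene');print(env.observe()['tool_pos'],env.observe()['wrist_force'])
a=s['image'][150:300,160:360,::-1];a=cv2.resize(a,None,fx=4,fy=4,interpolation=cv2.INTER_CUBIC)
cv2.imwrite('pics/s2.png',a)
```

```text
[0.43465904 0.07854628 0.07423578] [-0.07817825  0.12571282  0.49974886]
```

View pics/s2.png

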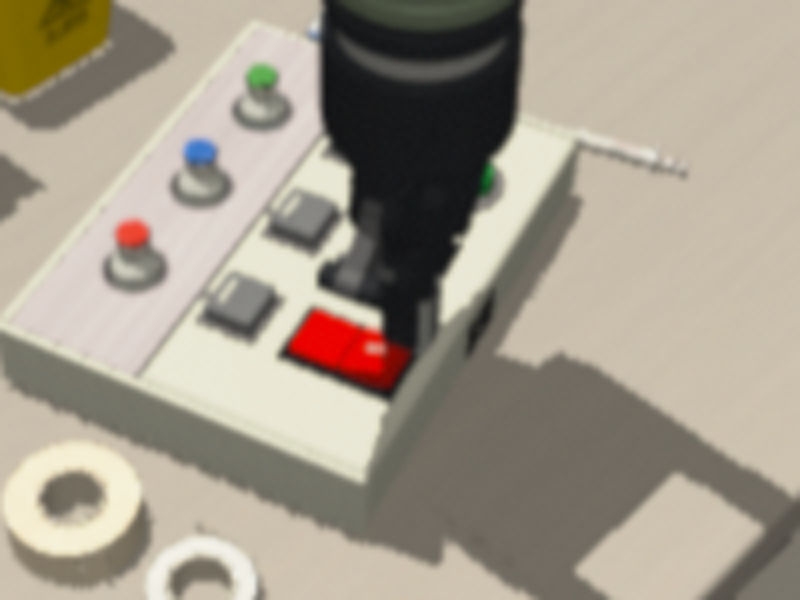

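The closed tip hangs at crop (415,345), above the near end of the red rocker (white line at crop (375,348)). I'll correct by +5 mm in x and +3 mm in y, then press.

Emit:
move_arm --delta_rot '[[0, 0, 0], [0, 0, 0], [0, 0, 0], [0, 0, 0], [0, 0, 0]]' --slide '[[0.5, 0.3, 0], [0.5, 0.3, 0], [0.5, 0.3, -0.5], [0.5, 0.3, -1.0], [0.5, 0.3, -1.2]]' --fingers '[1, 1, 1, 1, 1]'

```text
clock: 2.33
tool_pos: [0.4447, 0.0809, 0.0664]
tcp_rot: [0.991, 0.136, 0.001, 0.0]
wrist_force: [-0.9, 0.8, -0.7]
finger_gap: -0.001
finger_force: 0.0
```

Emit:
move_arm --delta_rot '[[0, 0, 0], [0, 0, 0], [0, 0, 0], [0, 0, 0], [0, 0, 0]]' --slide '[[0, 0, -0.3], [0, 0, -0.6], [0, 0, -0.8], [0, 0, -1.0], [0, 0, -1.0]]' --fingers '[1, 1, 1, 1, 1]'

```text
clock: 2.75
tool_pos: [0.4436, 0.0811, 0.0553]
tcp_rot: [0.991, 0.136, -0.001, 0.0]
wrist_force: [0.9, 0.2, 0.3]
finger_gap: -0.003
finger_force: 0.1
```

Emit:
move_arm --delta_rot '[[0, 0, 0], [0, 0, 0], [0, 0, 0], [0, 0, 0], [0, 0, 0]]' --slide '[[-0.3, 0.1, 0], [-0.3, 0.1, -0.2], [-0.3, 0.1, -0.4], [-0.3, 0.1, -0.5], [-0.3, 0.1, -0.5]]' --fingers '[1, 1, 1, 1, 1]'

```text
clock: 3.17
tool_pos: [0.4407, 0.0823, 0.051]
tcp_rot: [0.991, 0.137, -0.001, -0.0]
wrist_force: [-3.9, 0.5, 5.5]
finger_gap: 0.001
finger_force: 2.8
```

Emit:
move_arm --delta_rot '[[0, 0, 0], [0, 0, 0], [0, 0, 0]]' --slide '[[0, 0, -0.1], [0, 0, -0.2], [0, 0, -0.2]]' --fingers '[1, 1, 1]'

```text
clock: 3.42
tool_pos: [0.4408, 0.0823, 0.0507]
tcp_rot: [0.991, 0.137, -0.001, -0.0]
wrist_force: [-9.2, -1.0, 20.6]
finger_gap: -0.001
finger_force: 10.5
```

Emit:
move_arm --delta_rot '[[0, 0, 0], [0, 0, 0], [0, 0, 0], [0, 0, 0], [0, 0, 0]]' --slide '[[0, 0, 1], [0, 0, 3], [2.6, -1.1, 4.2], [5.6, -2.5, 4.2], [8.6, -3.8, 4.2]]' --fingers '[1, 1, 1, 1, 1]'

```text
clock: 3.83
tool_pos: [0.5291, 0.0439, 0.0921]
tcp_rot: [0.991, 0.137, 0.002, 0.0]
wrist_force: [-0.1, -0.2, 0.3]
finger_gap: -0.0
finger_force: 0.0
```

Emit:
move_arm --delta_rot '[[0, 0, 0], [0, 0, 0], [0, 0, 0]]' --slide '[[0, 0, 0], [0, 0, -1], [0, 0, -1.5]]' --fingers '[1, 1, 1]'

```text
clock: 4.08
tool_pos: [0.5259, 0.0443, 0.0742]
tcp_rot: [0.991, 0.136, -0.001, -0.0]
wrist_force: [-0.8, -0.3, -0.3]
finger_gap: 0.0
finger_force: 0.0
```

Run:
```python
from h import *
s=snap('scene');print(env.observe()['tool_pos'],env.observe()['wrist_force'])
a=s['image'][150:300,160:360,::-1];a=cv2.resize(a,None,fx=4,fy=4,interpolation=cv2.INTER_CUBIC)
cv2.imwrite('pics/s3.png',a)
```

```text
[0.52413149 0.04466792 0.07283837] [-1.43447634  0.47659137 -0.26057758]
```

View pics/s3.png

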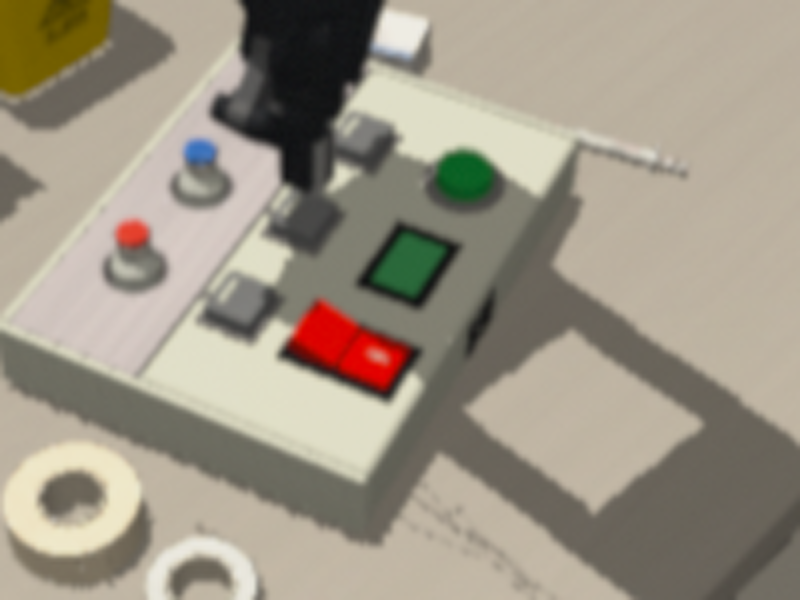

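The rocker is on: near half level, far half raised at crop (325,330). The tip at crop (305,185) is right above the middle grey key (305,220), so I'll descend.

Emit:
move_arm --delta_rot '[[0, 0, 0], [0, 0, 0], [0, 0, 0], [0, 0, 0], [0, 0, 0]]' --slide '[[0, 0, -0.6], [0, 0, -1.2], [0, 0, -1.6], [0, 0, -1.8], [0, 0, -1.8]]' --fingers '[1, 1, 1, 1, 1]'

```text
clock: 4.55
tool_pos: [0.5263, 0.0444, 0.0571]
tcp_rot: [0.991, 0.137, -0.001, -0.0]
wrist_force: [-0.7, -0.5, 0.1]
finger_gap: 0.002
finger_force: 0.0
```

Emit:
move_arm --delta_rot '[[0, 0, 0], [0, 0, 0], [0, 0, 0], [0, 0, 0], [0, 0, 0]]' --slide '[[0, 0, -0.2], [0, 0, -0.4], [0, 0, -0.6], [0, 0, -0.7], [0, 0, -0.7]]' --fingers '[1, 1, 1, 1, 1]'

```text
clock: 4.97
tool_pos: [0.5275, 0.0442, 0.0509]
tcp_rot: [0.991, 0.136, 0.0, 0.0]
wrist_force: [0.1, 0.2, 1.0]
finger_gap: -0.003
finger_force: 0.5
```

Emit:
move_arm --delta_rot '[[0, 0, 0], [0, 0, 0], [0, 0, 0], [0, 0, 0], [0, 0, 0]]' --slide '[[0, 0, -0.1], [0, 0, -0.2], [0, 0, -0.3], [0, 0, -0.4], [0, 0, -0.4]]' --fingers '[1, 1, 1, 1, 1]'

```text
clock: 5.38
tool_pos: [0.5276, 0.0442, 0.049]
tcp_rot: [0.991, 0.137, 0.0, 0.0]
wrist_force: [-4.7, 0.4, 15.8]
finger_gap: 0.001
finger_force: 7.8
```

Emit:
move_arm --delta_rot '[[0, 0, 0], [0, 0, 0], [0, 0, 0], [0, 0, 0], [0, 0, 0]]' --slide '[[0, 0, 1], [0, 0, 3], [-1.2, -2.4, 4.2], [-2.4, -4.9, 4.2], [-3.65, -7.3, 4.2]]' --fingers '[1, 1, 1, 1, 1]'

```text
clock: 5.8
tool_pos: [0.4911, -0.0297, 0.0899]
tcp_rot: [0.991, 0.137, 0.001, 0.001]
wrist_force: [0.6, -0.4, -0.4]
finger_gap: -0.004
finger_force: 0.0
```

Emit:
move_arm --delta_rot '[[0, 0, 0], [0, 0, 0], [0, 0, 0], [0, 0, 0], [0, 0, 0]]' --slide '[[0, 0, 0], [0, 0, -1], [0, 0, -1.8], [0, 0, -1.8], [0, 0, -1.8]]' --fingers '[1, 1, 1, 1, 1]'

```text
clock: 6.22
tool_pos: [0.4897, -0.0278, 0.0693]
tcp_rot: [0.991, 0.137, -0.001, -0.001]
wrist_force: [-0.0, 0.3, -0.8]
finger_gap: 0.003
finger_force: 0.0
```

Run:
```python
from h import *
s=snap('scene');print(env.observe()['tool_pos'],env.observe()['wrist_force'])
a=s['image'][150:300,160:360,::-1];a=cv2.resize(a,None,fx=4,fy=4,interpolation=cv2.INTER_CUBIC)
cv2.imwrite('pics/s4.png',a)
```

```text
[ 0.49032162 -0.02794277  0.06988853] [-0.21074777 -0.07523693  0.29597972]
```

View pics/s4.png

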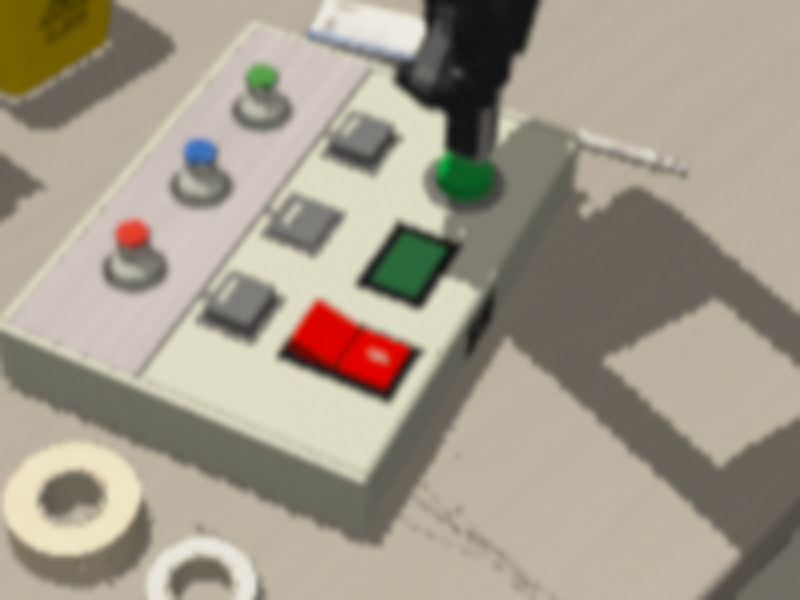

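The middle key at crop (303,222) now sits lower than its neighbours. The tip at crop (472,150) is right above the green key (465,175), so I'll press it.

Emit:
move_arm --delta_rot '[[0, 0, 0], [0, 0, 0], [0, 0, 0], [0, 0, 0], [0, 0, 0]]' --slide '[[0, 0, -0.5], [0, 0, -1], [0, 0, -1.5], [0, 0, -2.0], [0, 0, -2.2]]' --fingers '[1, 1, 1, 1, 1]'

```text
clock: 6.68
tool_pos: [0.491, -0.0286, 0.0496]
tcp_rot: [0.991, 0.137, -0.0, -0.0]
wrist_force: [-6.9, 2.2, 21.9]
finger_gap: -0.001
finger_force: 11.2
```

Emit:
move_arm --delta_rot '[[0, 0, 0], [0, 0, 0]]' --slide '[[0, 0, -0.1], [0, 0, -0.1]]' --fingers '[1, 1]'

```text
clock: 6.85
tool_pos: [0.491, -0.0286, 0.0498]
tcp_rot: [0.991, 0.137, -0.0, -0.0]
wrist_force: [-5.1, 2.5, 16.0]
finger_gap: 0.003
finger_force: 8.5
```

Emit:
move_arm --delta_rot '[[0, 0, 0], [0, 0, 0], [0, 0, 0], [0, 0, 0], [0, 0, 0]]' --slide '[[0, 0, 0], [0, 0, 0], [0, 0, 0], [0, 0, 0], [0, 0, 0]]' --fingers '[1, 1, 1, 1, 1]'

```text
clock: 7.27
tool_pos: [0.491, -0.0286, 0.0498]
tcp_rot: [0.991, 0.137, 0.0, -0.0]
wrist_force: [-6.2, 1.5, 17.0]
finger_gap: 0.001
finger_force: 8.4
```

Emit:
move_arm --delta_rot '[[0, 0, 0], [0, 0, 0], [0, 0, 0], [0, 0, 0], [0, 0, 0]]' --slide '[[0, 0, 0], [0, 0, 0], [0, 0, 0], [0, 0, 0], [0, 0, 0]]' --fingers '[1, 1, 1, 1, 1]'

```text
clock: 7.68
tool_pos: [0.4909, -0.0285, 0.0497]
tcp_rot: [0.991, 0.137, -0.0, -0.0]
wrist_force: [-5.5, 2.0, 17.2]
finger_gap: -0.0
finger_force: 8.4
```

Emit:
move_arm --delta_rot '[[0, 0, 0], [0, 0, 0], [0, 0, 0], [0, 0, 0], [0, 0, 0]]' --slide '[[0, 0, 0], [0, 0, 0], [0, 0, 0], [0, 0, 0], [0, 0, 0]]' --fingers '[1, 1, 1, 1, 1]'

```text
clock: 8.1
tool_pos: [0.491, -0.0286, 0.0498]
tcp_rot: [0.991, 0.137, 0.0, -0.0]
wrist_force: [-5.3, 2.0, 17.0]
finger_gap: -0.002
finger_force: 8.4
```

Emit:
move_arm --delta_rot '[[0, 0, 0], [0, 0, 0], [0, 0, 0], [0, 0, 0], [0, 0, 0]]' --slide '[[0, 0, 0], [0, 0, 0], [0, 0, 0], [0, 0, 0], [0, 0, 0]]' --fingers '[1, 1, 1, 1, 1]'

```text
clock: 8.52
tool_pos: [0.491, -0.0286, 0.0498]
tcp_rot: [0.991, 0.137, 0.0, -0.0]
wrist_force: [-5.1, 2.1, 17.3]
finger_gap: -0.001
finger_force: 8.4
```

Emit:
move_arm --delta_rot '[[0, 0, 0], [0, 0, 0], [0, 0, 0], [0, 0, 0], [0, 0, 0]]' --slide '[[0, 0, 0], [0, 0, 1], [0, 0, 3], [0, 0, 6], [0, 0, 9]]' --fingers '[1, 1, 1, 1, 1]'

```text
clock: 8.93
tool_pos: [0.4893, -0.0286, 0.1375]
tcp_rot: [0.991, 0.136, -0.002, -0.001]
wrist_force: [0.3, -0.3, 0.1]
finger_gap: 0.001
finger_force: 0.0
```

Emit:
move_arm --delta_rot '[[0, 0, 0], [0, 0, 0], [0, 0, 0], [0, 0, 0], [0, 0, 0]]' --slide '[[-1.3, -3, 1], [-2.6, -6, 2], [-4, -9, 3], [-5.4, -12, 4], [-5.4, -12, 4]]' --fingers '[1, 1, 1, 1, 1]'

```text
clock: 9.35
tool_pos: [0.4361, -0.1539, 0.1799]
tcp_rot: [0.991, 0.134, 0.001, 0.003]
wrist_force: [0.3, -0.3, -0.8]
finger_gap: 0.0
finger_force: 0.0
```

Run:
```python
from h import *
s=snap('scene');print(env.observe()['tool_pos'],env.observe()['wrist_force'])
a=s['image'][150:300,160:360,::-1];a=cv2.resize(a,None,fx=4,fy=4,interpolation=cv2.INTER_CUBIC)
cv2.imwrite('pics/s5.png',a)
```

```text
[ 0.4365177  -0.15150868  0.17891874] [ 0.63068219  0.33846709 -0.28631292]
```

View pics/s5.png

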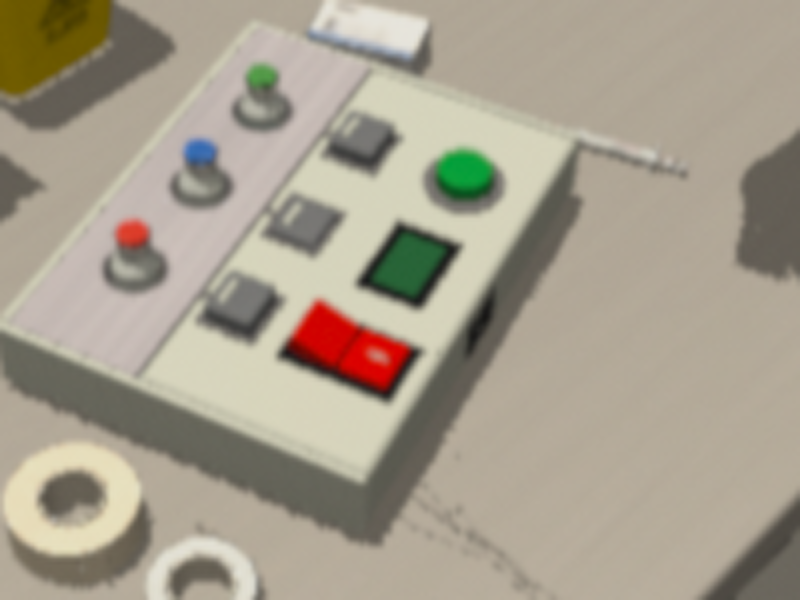

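The rocker (350,348) is on, the middle key (303,222) is in, and the green key (463,175) is back up. Nothing else has moved.

```bash
python3 -c "
from rig import env
print(env.job_done())"
```

```text
the job is handed in; nothing more can be done
None
```

The vial warmer was started for the blue-capped vial (middle well): rocker on, then middle key fully in, then start key held in for about two seconds and back up, with nothing else moved; the job is handed in, but no verdict was returned.

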